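Punch the loaded bay with the mallet

ROBOT

A 7-joint arm with a two-finger parallel gripper is mounted at the origin on the work surface. World frame = base frame: x ahead of the robot, y to its left, z up, the work surface at z = 0. Lengths are in m, angles in rad, forces in N, time in s.
With the tool pointing down it reaches from about 0.425 to 0.925 m from the base axis. Payload 6.8 kg.
Tool frame: the origin (TCP) lies at the very end of the fingers, on their centre line; the grasp point (between the pads) lies bot.grip_depth behind it (bot.grip_depth is the distance from the TCP to the grasp point, in m); z points along the fingers, y is the line along which they close (so a half turn about z gives the same grasp; the last joint's range is limited). The gripper opens to 85 mm and grips with 20 to 120 N. Pads are 22 mm wide; open, the fingers measure 114 mm over their backs; the gripper's body (76 mm by 85 mm) begins 54 mm behind the grasp point. The pads swing forward as they close: fully open they stand 13 mm farther back than shut.
Start: joints at [1.053, 0.477, 0.022, 1.555, -0.011, 1.109, -0.083], TCP at [0.269, -0.619, 0.231] pointing down, gripper open.
Joint ranges: [-2.96, 2.96], [-0.34, 2.1], [-1.41, 1.46], [0.24, 2.44], [-1.37, 4.51], [0.17, 1.92], [-2.96, 2.96]. Speed limits (rad/s): [2.39, 2.39, 3.14, 3.14, 3.14, 3.14, 3.14].

INTERFACE

Orientations are given as a unit quaternion [w, x, y, z].
In Python, from station import bot gives the robot as it stands.
- The arm moves only by the tool send_rows, never from a script. Its arguments are lists of equal length, an entry for each row: "slide": the shift along the tool's x, y, z in mm, a list of three; "roll": the turn about the tool's z in degrees; "claw": the opening, from 0 (shut) to 1 (fully open). A call has exactly 8 rows; each row is the pose to reach, as a shift and turn from the pose commanded when the call began, along the tool's axes at that moment; what a row does not reach only later rows make up. A row lasts 1/12 s, in which the tool goes at most 41.7 mm and 7.16 degrees, less where a joint would pass 70% of its speed; a pose out of reach is approached as far as the arm can. A call with a gripper value outside its range is refused whole. The fingers move at their own pace and stop on an object; "force" is the grip in N (left out, the last holds). Time passes only in rows, so rows that repeat a pose let the fingers close, or fill a call up. It gives the time, the measured TCP pose, the force, the opening and the grip force at its end, in the units of the state.
- bot.get_obs(): the state, without advancing time (a new reading comes with each control period).
- bot.read_camera(name): name is "scene" or "top" or "wrist"; returns the picture (384x512x3 uint8, red, green, blue); there is no depth.
- bot.camera_model(name): a dict with "camera_matrix" (3x3 intrinsics, pixels), "camera_from_world" (4x4, takes a point from world to camera coordinates). Camera axes: x right, y down, z forward; pixel columns grow to the right and rows downward; lengths in m; the calibration is good to about 2 mm. A picture is of the moment at which its call begins: read the wrist's pose just before it. camera_model takes no time and is no camera call; for the wrist camera it gives the pose at the moment of the call.
- bot.hand_in(): hands the job in; it is judged then, once.
The state is a dict: "t": time; "q": joint angles; "joint_vel": joint speeds; "joint_torque": joint torques, N m; "eef_pos": TCP position; "tool_rot": TCP orientation; "contact_force": force on the tool from outside, world axes, zero at the start; "torque": the same for the moment, N m; "gripper_width": opening from 0.0 (shut) to 1.0 (fully open); "grasp_force": force on a finger pad.
Only numpy, scipy, OpenCV 4.12 (cv2) and the standard library are available. Lean on these libraries where they do the work, as an engineer would, in place of code of your own. Each camera call takes 0.05 s, during which the arm holds its last target. There are 200 camera calls.

TASK

The mallet stands head down in its wooden holder: lift it out, lay it on the bare table and let go, then take it again across the handle so that a face of its head points down. Holding it so, knock fully down the one punch of the stamping stand that is over the long brass strip, leaving the other two punches up, and do not touch the stand with the gripper itself. Finish by laying the mallet down on the bare table again; the strip, the two discs and the other things stay where they are.

Things in the scene. Friction and masses are not known exactly. Their poses are not given: they have to be found in the camera images.
- mallet: mallet, 200 mm long, 0.28 kg. Black rubber box head 64 (x) x 50 (y) x 50 (z) mm; wooden handle 24 (x) x 20 (y) mm along +z, from z = 50 to 200 mm. Origin: centre of the head's underside (the handle leaves the other side). Striking faces: x = +32 and -32 mm. It stands steadily on a face too, handle level, its axis 32 mm above the table. Starts upright in the holder, handle up
- holder: wooden open holder fixed to the table, 82 x 68 x 35 mm high outside, walls and floor 5 mm; the mallet's head stands in it with about 4 mm of play. Origin: centre of its underside
- stand: fixed stamping stand: purple silicone block 140 (x) x 270 (y) x 20 mm, on it a metal plate 90 x 240 mm (top at z = 30) and pillars carrying a steel bridge bar 30 (x) x 220 (y) mm, z = 62 to 80 mm. Three open bays under the bridge at y = +70, 0, -70 mm, a punch above each. Origin: centre of the block's underside, x away from the robot, y to the left
- punch_left (a joint): left punch of the stand (seen from the robot), a vertical steel pin: 0 m up, grows as it goes down, 0.014 fully down against its stop. A light spring and friction (about 6 N together); it stays where it is driven
- punch_middle (a joint): middle punch of the stand (seen from the robot), a vertical steel pin: 0 m up, grows as it goes down, 0.014 fully down against its stop. A light spring and friction (about 6 N together); it stays where it is driven
- punch_right (a joint): right punch of the stand (seen from the robot), a vertical steel pin: 0 m up, grows as it goes down, 0.014 fully down against its stop. A light spring and friction (about 6 N together); it stays where it is driven
- punch_left_top (a point): centre of the flat top of the left punch's round head (26 mm across, 8 mm thick); 104 mm above the table when up, 90 mm when down
- punch_middle_top (a point): centre of the flat top of the middle punch's round head (26 mm across, 8 mm thick); 104 mm above the table when up, 90 mm when down
- punch_right_top (a point): centre of the flat top of the right punch's round head (26 mm across, 8 mm thick); 104 mm above the table when up, 90 mm when down
- bay_left (a point): floor of the left bay, on the axis of its punch, 30 mm above the table
- bay_middle (a point): floor of the middle bay, on the axis of its punch, 30 mm above the table
- bay_right (a point): floor of the right bay, on the axis of its punch, 30 mm above the table
- strip: long flat brass blank 120 x 26 x 4 mm lying loose in one of the three bays, sticking out 95 mm from the punch axis toward the robot (its -x). Origin: on its underside, below the punch
- disc_a: round brass blank 60 mm across, 4 mm thick, lying loose in another bay, its centre 12 mm in front (-x) of its origin; origin on its underside, below the punch
- disc_b: second round brass blank, the same as disc_a, in the remaining bay
- dish: round glass bead dish, 90 mm across, 30 mm high, loose; origin: centre of its underside. Leave alone
- mandrel: wooden ring mandrel, a tapered post 200 mm tall on a 68 mm round foot, loose; origin: centre of its underside. Leave alone
- pliers: bent-nose pliers with blue handles, 165 mm long, 14 mm high, lying loose; origin: under the pivot, nose to +x. Leave alone
There are look-alikes about, which are no part of the job. Of the things like the mallet, leave any that is pink; of the rest the smaller one is meant. Of the things that look like the strip, the smaller one is meant.

How it is judged:
On the way, in this order (a step that is already met when the one before it is completed fails the run):
1. the mallet lies on the table, let go (angle between mallet's own z axis and vertical between 1.3 and 1.85 rad and height (world z) of mallet below 0.041 m and contact force between the fingers and mallet below 0.1 N and linear speed of mallet below 0.03 m/s), for 0.2 s.
2. the punch over the strip is driven fully down by the mallet (((horizontal distance between strip and bay_left below 0.02 m and value of joint punch_left above 0.0125 m and value of joint each of punch_middle, punch_right below 0.004 m) or (horizontal distance between strip and bay_middle below 0.02 m and value of joint punch_middle above 0.0125 m and value of joint each of punch_left, punch_right below 0.004 m) or (horizontal distance between strip and bay_right below 0.02 m and value of joint punch_right above 0.0125 m and value of joint each of punch_left, punch_middle below 0.004 m)) and contact force between mallet and stand above 0.5 N).
At the end, for the whole second after the job is handed in: Punch over the strip down over 12.5 of its 14 mm, the other two under 4 mm; mallet released, at rest, lying on the bare table (handle within 15 degrees of level, origin below 41 mm); strip and discs moved under 15 mm, dish, mandrel and pliers under 30 mm (all of step 1 and ((horizontal distance between strip and bay_left below 0.02 m and value of joint punch_left above 0.0125 m and value of joint each of punch_middle, punch_right below 0.004 m) or (horizontal distance between strip and bay_middle below 0.02 m and value of joint punch_middle above 0.0125 m and value of joint each of punch_left, punch_right below 0.004 m) or (horizontal distance between strip and bay_right below 0.02 m and value of joint punch_right above 0.0125 m and value of joint each of punch_left, punch_middle below 0.004 m)) and distance of each of strip, disc_a, disc_b from where it was at the start of the episode below 0.015 m and distance of each of dish, mandrel, pliers from where it was at the start of the episode below 0.03 m); the robot touches nothing.
It fails at once if the gripper or arm touches the stand or its punches (contact force between any of the fingers, the arm and stand above 0.5 N).
It fails at once if a punch that is not over the strip is driven down ((not (horizontal distance between strip and bay_left below 0.02 m) and value of joint punch_left above 0.004 m) or (not (horizontal distance between strip and bay_middle below 0.02 m) and value of joint punch_middle above 0.004 m) or (not (horizontal distance between strip and bay_right below 0.02 m) and value of joint punch_right above 0.004 m)).
It fails at once if a bystander is knocked away or over (distance of any of dish, mandrel, pliers from where it was at the start of the episode above 0.03 m or angle between mandrel's own z axis and vertical above 0.5 rad).
It also fails if it takes over 64 s, if anything falls off the work surface, if the arm or the gripper's body presses on something with over 40 N, if the wrist force passes 120 N, or if a joint passes its speed limit or range.

## Working session

There is one attempt and no reset: what is moved stays moved. The work goes in short steps, Python scripts to look and compute and a tool call to move; the robot and the scene stay as the last step left them, time stands still between calls to the robot, and variables do not carry over. Pictures are saved under pics/ and viewed, at most 13 in all, crops included, and the job is handed in when it is done.

Besides the shell and the picture viewer there is one more tool, called after ">>>" by a JSON object that holds its "fn" and its "kwargs". send_rows: Moves the arm, as the interface text tells. Its arguments: {"type":"object","properties":{"slide":{"type":"array","items":{"type":"array","items":{"type":"number"}}},"roll":{"type":"array","items":{"type":"number"}},"claw":{"type":"array","items":{"type":"number"}},"force":{"type":"number"}},"required":["slide","roll","claw"]}

```bash
mkdir -p pics; ls; python3 - <<'E'
from station import bot
import cv2,numpy as np
o=bot.get_obs();print(o,bot.grip_depth)
ims=[]
for n in("scene","top"):
    im=bot.read_camera(n);cv2.imwrite(f"pics/{n}0.png",im[:,:,::-1])
    m=bot.camera_model(n);print(n,np.round(m["camera_matrix"],1).tolist(),np.round(m["camera_from_world"],3).tolist())
E
```

```text
pics
{'t': 0.0, 'q': array([ 1.05289092,  0.4778336 ,  0.02234524,  1.55645661, -0.01151582,
        1.10933412, -0.08309589]), 'joint_vel': array([ 8.73177560e-04, -8.17629438e-04, -1.22171839e-03,  3.53053721e-04,
       -7.00046717e-05,  1.02555083e-03,  1.59067273e-03]), 'joint_torque': array([-2.95776517e-04, -5.96448827e+01,  1.60740662e+00, -2.81195945e+01,
        1.24166161e-02,  9.27479676e-03,  1.97520370e-05]), 'eef_pos': array([ 0.26868424, -0.61855644,  0.2303012 ]), 'tool_rot': array([-9.16251751e-04,  9.79078949e-01,  2.03478515e-01, -2.57591223e-04]), 'contact_force': array([-0.16397983,  0.68546642,  0.28816507]), 'torque': array([ 0.04382338, -0.04357665,  0.04364863]), 'grasp_force': 0.0, 'gripper_width': 0.9995073849082454} 0.0187
scene [[457.9, 0.0, 255.1], [0.0, 457.9, 193.4], [0.0, 0.0, 1.0]] [[-0.665, 0.746, 0.018, 0.386], [0.381, 0.36, -0.852, -0.126], [-0.642, -0.56, -0.524, 1.799], [0.0, 0.0, 0.0, 1.0]]
top [[391.3, 0.0, 260.4], [0.0, 391.3, 195.9], [0.0, 0.0, 1.0]] [[-0.002, -1.0, -0.028, 0.022], [-0.99, 0.006, -0.143, 0.585], [0.143, 0.028, -0.989, 1.16], [0.0, 0.0, 0.0, 1.0]]
```

View pics/scene0.png

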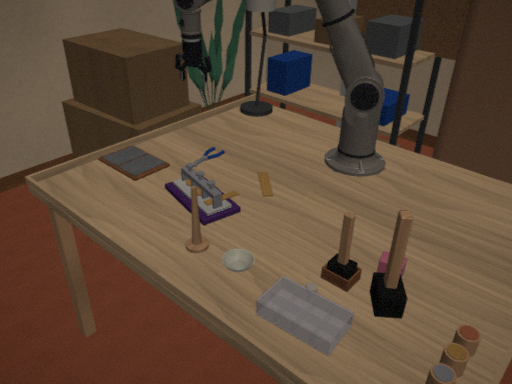

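View pics/top0.png

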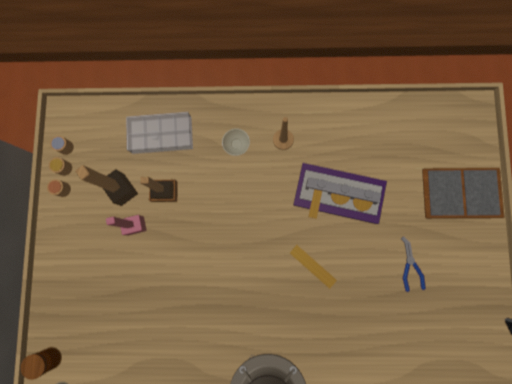

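The holder with the small mallet is at top pixel (162,190), with the handle tip at (147,181). The stand is at (341,193). The strip in it, at (316,203), is in the left bay, and the longer strip on the table at (313,266) is the look-alike. Next I measure.

```bash
cat > h.py <<'E'
import cv2,numpy as np
from station import bot
def ray(n,px,z):
    m=bot.camera_model(n);K=m["camera_matrix"];T=np.array(m["camera_from_world"]);R=T[:3,:3];c=-R.T@T[:3,3]
    d=R.T@np.linalg.inv(K)@np.array([px[0],px[1],1.]);return c+d*(z-c[2])/d[2]
def proj(n,p):
    m=bot.camera_model(n);q=m["camera_matrix"]@(m["camera_from_world"]@np.r_[p,1])[:3];return q[:2]/q[2]
E
python3 - <<'E'
from h import *
t=cv2.imread("pics/top0.png");s=cv2.imread("pics/scene0.png")
hsv=cv2.cvtColor(t,cv2.COLOR_BGR2HSV)
m=cv2.inRange(hsv,(122,90,30),(145,255,160));c=max(cv2.findContours(m,0,2)[0],key=cv2.contourArea)
w=np.array([ray("top",p[0],.02)[:2] for p in c],np.float32);r=cv2.minAreaRect(w);print("stand",r)
print("mallet tip rough",ray("top",(146,181),.2),"holder",ray("top",(162.5,190.5),.035))
a=cv2.resize(t[160:220,125:195],None,fx=5.7,fy=5.7,interpolation=2)[:342,:399]
b=cv2.resize(t[155:230,290:390],None,fx=4,fy=4,interpolation=2)
d=cv2.resize(s[205:295,310:415],None,fx=3.8,fy=3.8,interpolation=2)[:300]
e=cv2.resize(s[205:295,310:370],None,fx=3,fy=3,interpolation=2)
o=np.zeros((600,800,3),np.uint8);o[:342,:399]=a;o[:300,400:]=b;o[300:600,401:401+399]=d[:300,:399]
cv2.imwrite("pics/c1.png",o)
E
```

```text
stand ((0.5971655249595642, -0.22751490771770477), (0.2622492015361786, 0.13321173191070557), 76.89615631103516)
mallet tip rough [0.60556308 0.32415105 0.2       ] holder [0.60570576 0.32512365 0.035     ]
```

View pics/c1.png

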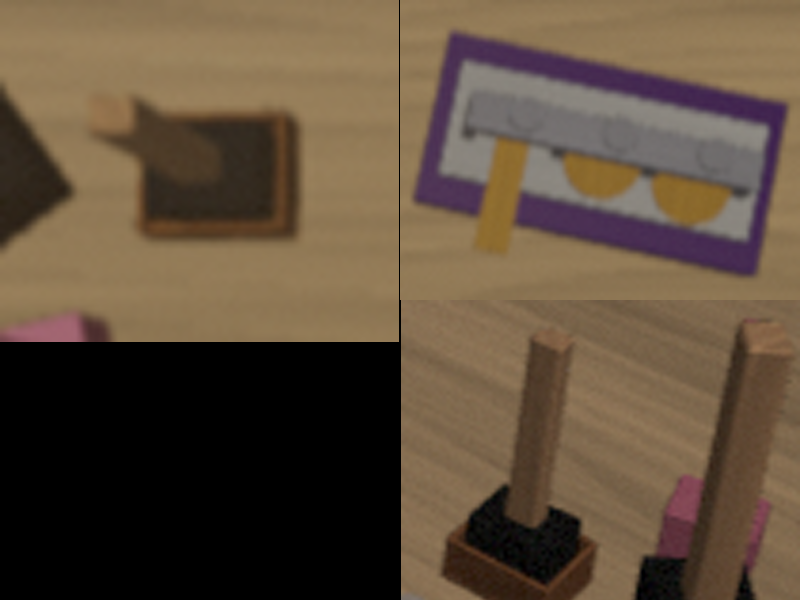

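The holder's long side runs along world y, so the mallet's x axis is along ±y. The strip is in the left bay. The handle tip is at top pixel (144.6,179.8) and scene pixel (349.5,215.5), and the left punch head is at top pixel (321.2,183.8).

```bash
cat >> h.py <<'E'
def st():
    o=bot.get_obs();w,x,y,z=o["tool_rot"]
    from scipy.spatial.transform import Rotation as R
    M=R.from_quat([x,y,z,w]).as_matrix();return o,M
def delta(target,yawy=None):
    """tool-frame shift mm to world target; roll deg so tool y is at yawy deg"""
    o,M=st();d=M.T@(np.array(target)-o["eef_pos"])*1000
    cur=np.degrees(np.arctan2(M[1,1],M[0,1]))
    print("t",round(o["t"],2),"pos",o["eef_pos"].round(4),"yawY",round(cur,1),"shift",d.round(1),"roll",None if yawy is None else round(-(yawy-cur),1),"q",o["q"].round(2))
def tri(a,b):
    A=[]
    for n,p in(("top",a),("scene",b)):
        m=bot.camera_model(n);P=np.array(m["camera_matrix"])@np.array(m["camera_from_world"])[:3];A+=[p[0]*P[2]-P[0],p[1]*P[2]-P[1]]
    v=np.linalg.svd(np.array(A))[2][-1];return v[:3]/v[3]
E
python3 - <<'E'
from h import *
print("tip top",ray("top",(144.6,179.8),.2),"scene",ray("scene",(349.5,215.5),.2),"tri",tri((144.6,179.8),(349.5,215.5)))
print("rim",[ray("top",(125+a/5.7,160+b/5.7),.035).round(4) for a,b in((140,112),(280,112),(143,237),(285,235))])
for i,c in enumerate([(525,115),(618,134),(713,155)]): print("punch",i,ray("top",(290+(c[0]-400)/4,155+c[1]/4),.104))
print("mandrel",ray("top",(283.5,140),.01),ray("top",(284,121),.2),"dish",ray("top",(236,143),.02))
delta((.606,.324,.30),0)
E
```

```text
tip top [0.60888861 0.3280997  0.2       ] scene [0.60773543 0.32953835 0.2       ] tri [0.6083206  0.32899436 0.19998274]
rim [array([0.6404, 0.3671, 0.035 ]), array([0.6398, 0.2896, 0.035 ]), array([0.5711, 0.3628, 0.035 ]), array([0.5717, 0.2849, 0.035 ])]
punch 0 [ 0.61132908 -0.15959623  0.104     ]
punch 1 [ 0.59684206 -0.22645374  0.104     ]
punch 2 [ 0.58098295 -0.29422749  0.104     ]
mandrel [ 0.77144025 -0.05434441  0.01      ] [ 0.76941672 -0.05000153  0.2       ] dish [0.7602491  0.09775274 0.02      ]
t 0.1 pos [ 0.2687 -0.6186  0.2304] yawY -66.5 shift [ 684.9 -730.3  -68.4] roll -66.5 q [ 1.05  0.48  0.02  1.56 -0.01  1.11 -0.08]
```

>>> {"fn": "send_rows", "kwargs": {"slide": [[0, 0, -40], [0, 0, -70], [27, -29, -70], [54, -58, -70], [82, -88, -70], [109, -117, -70], [137, -146, -70], [164, -175, -70]], "roll": [0, 0, 0, 0, 0, 0, 0, 0], "claw": [1, 1, 1, 1, 1, 1, 1, 1], "force": 20}}

```text
t: 0.77
eef_pos: [0.3498, -0.3911, 0.301]
tool_rot: [-0.0, 0.979, 0.203, -0.0]
contact_force: [0.4, -0.1, -0.4]
gripper_width: 1.002
grasp_force: 0.0
```

>>> {"fn": "send_rows", "kwargs": {"slide": [[27, -29, 0], [54, -58, 0], [82, -88, 0], [109, -117, 0], [137, -146, 0], [164, -175, 0], [192, -204, 0], [219, -234, 0]], "roll": [0, 0, 0, 0, 0, 0, 0, 0], "claw": [1, 1, 1, 1, 1, 1, 1, 1]}}

```text
t: 1.43
eef_pos: [0.4573, -0.0896, 0.3012]
tool_rot: [0.0, 0.979, 0.203, -0.0]
contact_force: [1.0, 0.5, 0.3]
gripper_width: 0.999
grasp_force: 0.0
```

>>> {"fn": "send_rows", "kwargs": {"slide": [[27, -29, 0], [54, -58, 0], [82, -88, 0], [109, -117, 0], [137, -146, 0], [164, -175, 0], [192, -204, 0], [219, -234, 0]], "roll": [-7, -14, -21, -28, -35, -42, -49, -56], "claw": [1, 1, 1, 1, 1, 1, 1, 1]}}

```text
t: 2.1
eef_pos: [0.5654, 0.2119, 0.3009]
tool_rot: [0.0, 0.767, 0.641, -0.0]
contact_force: [0.1, 0.6, 1.0]
gripper_width: 1.002
grasp_force: 0.0
```

```bash
python3 -c "
from h import *
delta((.6085,.3285,.30),0)"
```

```text
t 2.1 pos [0.5654 0.2119 0.3009] yawY -10.2 shift [122.4  21.7   0.9] roll -10.2 q [ 0.03  0.37 -0.65  1.61  0.24  1.23 -0.84]
```

>>> {"fn": "send_rows", "kwargs": {"slide": [[35, 6, 0], [75, 13, 0], [119, 21, 0], [119, 21, 0], [119, 21, 0], [119, 21, 0], [119, 21, 0], [119, 21, 0]], "roll": [-5, -10, -10, -10, -10, -10, -10, -10], "claw": [1, 1, 1, 0.8, 0.8, 0.8, 0.8, 0.8]}}

```text
t: 2.77
eef_pos: [0.6077, 0.3215, 0.3015]
tool_rot: [0.001, 0.711, 0.703, -0.0]
contact_force: [-0.8, -0.7, -0.3]
gripper_width: 0.8
grasp_force: 0.0
```

```bash
python3 - <<'E'
from h import *
delta((.6085,.3285,.149),0)
m=bot.camera_model("wrist");print(proj("wrist",(.6085,.3285,.2)))
cv2.imwrite("pics/w1.png",bot.read_camera("wrist")[:,:,::-1])
E
```

```text
t 2.77 pos [0.6077 0.3215 0.3015] yawY -0.7 shift [  7.2   0.6 152.5] roll -0.7 q [-0.14  0.53 -0.66  1.4   0.33  1.32 -0.83]
[255.28350159 184.31888899]
```

View pics/w1.png

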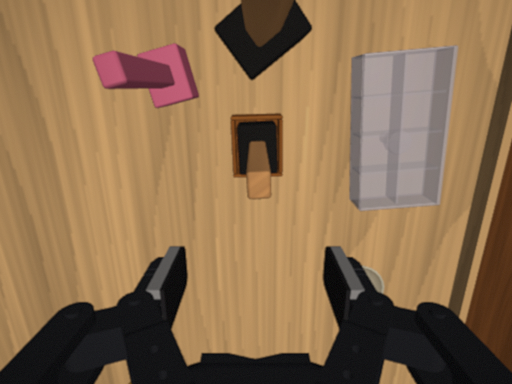

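>>> {"fn": "send_rows", "kwargs": {"slide": [[7, 2, 30], [7, 2, 70], [7, 2, 110], [7, 2, 140], [7, 2, 150], [7, 2, 150], [7, 2, 150], [7, 2, 150]], "roll": [0, 0, 0, 0, 0, 0, 0, 0], "claw": [0.8, 0.8, 0.8, 0.8, 0.8, 0.8, 0.3, 0], "force": 50}}

```text
t: 3.48
eef_pos: [0.6107, 0.3315, 0.1543]
tool_rot: [0.0, 0.711, 0.704, 0.002]
contact_force: [0.4, 0.4, 0.8]
gripper_width: 0.528
grasp_force: 0.0
```

>>> {"fn": "send_rows", "kwargs": {"slide": [[0, 0, 0], [0, 0, 0], [0, 0, 0], [0, 0, 0], [0, 0, -3], [0, 0, -8], [0, 0, -15], [0, 0, -25]], "roll": [0, 0, 0, 0, 0, 0, 0, 0], "claw": [0, 0, 0, 0, 0, 0, 0, 0]}}

```text
t: 4.15
eef_pos: [0.6087, 0.3301, 0.1759]
tool_rot: [-0.0, 0.71, 0.704, -0.001]
contact_force: [-0.0, 0.0, -2.8]
gripper_width: 0.231
grasp_force: 48.5
```

```bash
python3 -c "
from h import *
delta((.50,.15,.26),0)"
```

```text
t 4.15 pos [0.6087 0.3301 0.1759] yawY -0.5 shift [-181.2 -107.3  -83.7] roll -0.5 q [-0.17  0.64 -0.63  1.52  0.4   1.11 -0.9 ]
```

>>> {"fn": "send_rows", "kwargs": {"slide": [[0, 0, -30], [0, 0, -60], [-30, -18, -60], [-60, -36, -60], [-90, -54, -60], [-120, -72, -60], [-150, -90, -60], [-181, -107, -60]], "roll": [0, 0, 0, 0, 0, 0, 0, 0], "claw": [0, 0, 0, 0, 0, 0, 0, 0]}}

```text
t: 4.82
eef_pos: [0.4995, 0.1497, 0.2369]
tool_rot: [0.0, 0.71, 0.704, 0.0]
contact_force: [0.6, -0.3, -3.7]
gripper_width: 0.227
grasp_force: 49.1
```

>>> {"fn": "send_rows", "kwargs": {"slide": [[0, 0, 0], [0, 0, 0], [0, 0, 20], [0, 0, 40], [0, 0, 60], [0, 0, 70], [0, 0, 75], [0, 0, 75]], "roll": [0, 0, 0, 0, 0, 0, 0, 0], "claw": [0, 0, 0, 0, 0, 0, 0, 0]}}

```text
t: 5.48
eef_pos: [0.5006, 0.1514, 0.1608]
tool_rot: [-0.001, 0.71, 0.704, -0.0]
contact_force: [-0.8, 0.1, -2.3]
gripper_width: 0.229
grasp_force: 49.9
```

```bash
python3 - <<'E'
from h import *
delta((.50,.15,.145),0)
im=np.vstack([cv2.resize(bot.read_camera("scene")[100:384],(512,284)),bot.read_camera("wrist")[:300]])
cv2.imwrite("pics/s2.png",im[:,:,::-1])
E
```

```text
t 5.48 pos [0.5006 0.1514 0.1608] yawY -0.5 shift [-1.4 -0.6 15.8] roll -0.5 q [ 0.14  0.39 -0.67  1.95  0.31  0.9  -0.7 ]
```

View pics/s2.png

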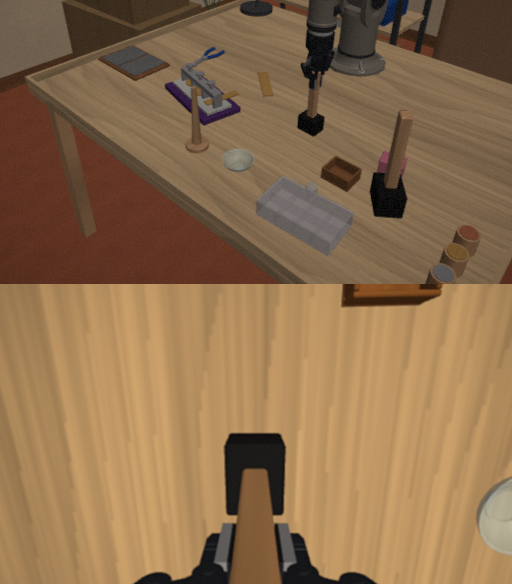

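The mallet is held upright and clear of everything. The head is at wrist pixel (255,470) with its long side along world y. I set it on the table and tip it by its edge, pivoting it in the pads.

>>> {"fn": "send_rows", "kwargs": {"slide": [[0, 0, 6], [0, 0, 12], [0, 0, 15], [0, 0, 15.5], [0, 0, 15.5], [0, 0, 15.5], [0, 0, 15.5], [0, 0, 15.5]], "roll": [0, 0, 0, 0, 0, 0, 0, 0], "claw": [0, 0, 0, 0, 0, 0, 0, 0], "force": 20}}

```text
t: 6.25
eef_pos: [0.5019, 0.151, 0.1485]
tool_rot: [0.001, 0.71, 0.704, 0.001]
contact_force: [-6.3, -2.5, 20.6]
gripper_width: 0.23
grasp_force: 53.2
```

>>> {"fn": "send_rows", "kwargs": {"slide": [[-14, 0, -1], [-29, 0, -2], [-44, 0, -2], [-58, 0, 0], [-73, 0, 3], [-87, 0, 7], [-100, 0, 12], [-113, 0, 19]], "roll": [0, 0, 0, 0, 0, 0, 0, 0], "claw": [0, 0, 0, 0, 0, 0, 0, 0]}}

```text
t: 6.92
eef_pos: [0.5022, 0.036, 0.1304]
tool_rot: [0.003, 0.711, 0.704, 0.001]
contact_force: [-5.0, -7.5, 27.4]
gripper_width: 0.224
grasp_force: 53.2
```

```bash
python3 - <<'E'
from h import *
delta((.50,-.045,.0134),0)
im=np.vstack([bot.read_camera("scene")[20:220,200:456],bot.read_camera("wrist")[:384:2,::2]])
cv2.imwrite("pics/s3.png",im[:,:,::-1])
E
```

```text
t 6.92 pos [0.5022 0.036  0.1304] yawY -0.6 shift [-80.7  -2.  117.2] roll -0.6 q [ 0.33  0.39 -0.63  2.02  0.32  0.82 -0.5 ]
```

View pics/s3.png

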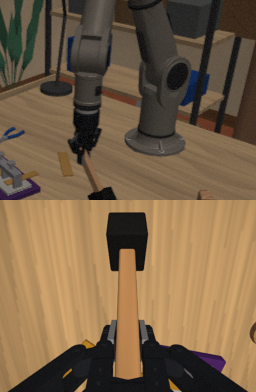

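>>> {"fn": "send_rows", "kwargs": {"slide": [[-12, 0, 6], [-24, 0, 15], [-35, 0, 25], [-45, 0, 36], [-54, 0, 47], [-62, 0, 59], [-69, 0, 72], [-75, 0, 85]], "roll": [0, 0, 0, 0, 0, 0, 0, 0], "claw": [0, 0, 0, 0, 0, 0, 0, 0]}}

```text
t: 7.68
eef_pos: [0.5005, -0.0404, 0.0424]
tool_rot: [0.002, 0.711, 0.703, -0.0]
contact_force: [-0.9, -6.1, 5.4]
gripper_width: 0.228
grasp_force: 49.1
```

```bash
python3 - <<'E'
from h import *
delta((.50,-.045,.0134),0);print(st()[0]["contact_force"],st()[0]["grasp_force"])
E
```

```text
t 7.68 pos [ 0.5005 -0.0404  0.0424] yawY -0.7 shift [-4.6 -0.5 29. ] roll -0.7 q [ 0.39  0.53 -0.53  2.08  0.45  0.64 -0.46]
[-0.89083702 -6.08873337  5.44409017] 49.13718938827515
```

>>> {"fn": "send_rows", "kwargs": {"slide": [[-3, 0, 7], [-5, 0, 14], [-6, 0, 21], [-6, 0, 27], [-6, 0, 27], [-6, 0, 27], [-6, 0, 27], [-6, 0, 27]], "roll": [0, 0, 0, 0, 0, 0, 0, 0], "claw": [0, 0, 0, 0, 0, 0, 0, 0]}}

```text
t: 8.35
eef_pos: [0.4995, -0.043, 0.0152]
tool_rot: [0.0, 0.71, 0.704, 0.001]
contact_force: [1.0, -1.9, -0.7]
gripper_width: 0.231
grasp_force: 48.0
```

>>> {"fn": "send_rows", "kwargs": {"slide": [[0, 0, 0], [0, 0, 0], [0, 0, 0], [0, 0, 0], [0, 0, 0], [0, 0, 0], [0, 0, 0], [0, 0, 0]], "roll": [0, 0, 0, 0, 0, 0, 0, 0], "claw": [0.6, 0.6, 0.6, 0.6, 0.6, 0.6, 0.6, 0.6]}}

```text
t: 9.02
eef_pos: [0.4989, -0.0434, 0.0148]
tool_rot: [-0.0, 0.71, 0.704, -0.0]
contact_force: [-0.3, -0.6, -0.4]
gripper_width: 0.6
grasp_force: 0.0
```

```bash
python3 - <<'E'
from h import *
delta((.50,-.045,.0134),0);print(st()[0]["contact_force"],st()[0]["grasp_force"])
im=np.hstack([cv2.resize(bot.read_camera("scene")[60:200,220:380],None,fx=2,fy=2),bot.read_camera("wrist")[::1,:][:280]])
w=bot.read_camera("wrist");cv2.imwrite("pics/w4.png",w[:,:,::-1])
cv2.imwrite("pics/s4.png",cv2.resize(im,(800,270))[:,:,::-1])
E
```

```text
t 9.02 pos [ 0.4989 -0.0434  0.0148] yawY -0.5 shift [-1.6  1.1  1.4] roll -0.5 q [ 0.37  0.57 -0.5   2.09  0.49  0.59 -0.49]
[-0.26392097 -0.5695371  -0.37857658] 0.0
```

View pics/s4.png

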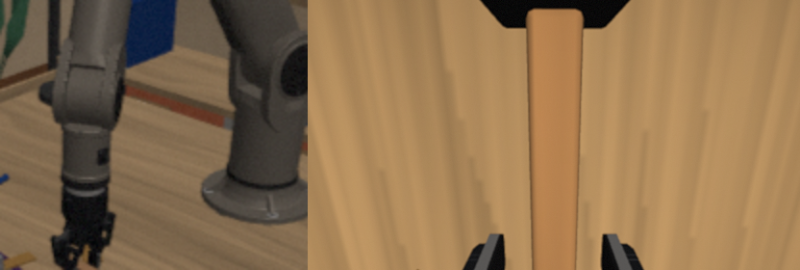

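```bash
python3 - <<'E'
from h import *
w=cv2.imread("pics/w4.png");g=w.max(2)
col=g[:60,255];print(col[::3])
r=np.where(col>90)[0][0];rr=np.where(g[:80,215]>90)[0][0];print(r,rr,g[200,170:340:6])
print("handle start",ray("wrist",(255,r),.044),"head bottom edge col215",ray("wrist",(215,rr),.0))
row=g[60]; 
E
```

```text
[ 10  12   7 109 173 177 179 181 181 181 181 181 181 182 181 182 182 182
 183 183]
9 29 [166 159 164 178 185 185 181 182 184 184 176 171 184 188 184 183 184 186
 171 179 183 185 185 195 193 182 179 183 182]
handle start [0.50020395 0.06344779 0.044     ] head bottom edge col215 [0.48198768 0.06483831 0.        ]
```

The mallet lies on its striking face with the head's near side at y≈0.064. Next I slide along the handle towards the head and regrip firmly.

>>> {"fn": "send_rows", "kwargs": {"slide": [[15, 0, 0], [35, 0, 0], [55, 0, -1], [70, 0, -2], [77, 0, -2], [77, 0, -2], [77, 0, -2], [77, 0, -2]], "roll": [0, 0, 0, 0, 0, 0, 0, 0], "claw": [0.6, 0.6, 0.6, 0.6, 0.6, 0.6, 0.6, 0.6]}}

```text
t: 9.83
eef_pos: [0.4995, 0.0322, 0.0166]
tool_rot: [0.0, 0.711, 0.703, -0.001]
contact_force: [0.4, 0.1, 0.3]
gripper_width: 0.598
grasp_force: 0.0
```

>>> {"fn": "send_rows", "kwargs": {"slide": [[0, 0, 0], [0, 0, 0], [0, 0, 0], [0, 0, 0], [0, 0, 0], [0, 0, 0], [0, 0, 0], [0, 0, 0]], "roll": [0, 0, 0, 0, 0, 0, 0, 0], "claw": [0.4, 0, 0, 0, 0, 0, 0, 0], "force": 110}}

```text
t: 10.5
eef_pos: [0.4998, 0.0327, 0.017]
tool_rot: [0.0, 0.711, 0.704, -0.0]
contact_force: [-1.2, -2.8, 4.8]
gripper_width: 0.212
grasp_force: 107.3
```

>>> {"fn": "send_rows", "kwargs": {"slide": [[0, 0, 0], [0, 0, -5], [0, 0, -20], [0, 0, -50], [0, 0, -85], [0, 0, -120], [0, 0, -150], [0, 0, -170]], "roll": [0, 0, 0, 0, 0, 0, 0, 0], "claw": [0, 0, 0, 0, 0, 0, 0, 0]}}

```text
t: 11.17
eef_pos: [0.5, 0.0343, 0.1895]
tool_rot: [0.001, 0.71, 0.704, 0.001]
contact_force: [1.2, 0.7, -3.6]
gripper_width: 0.211
grasp_force: 107.9
```

```bash
python3 - <<'E'
from h import *
delta((.561,-.147,.19),-103)
w=bot.read_camera("wrist");cv2.imwrite("pics/w5.png",w[:,:,::-1])
E
```

```text
t 11.17 pos [0.5    0.0343 0.1895] yawY -0.5 shift [-180.8   62.5   -0.4] roll 102.5 q [ 0.37  0.31 -0.66  1.97  0.24  0.93 -0.42]
```

View pics/w5.png

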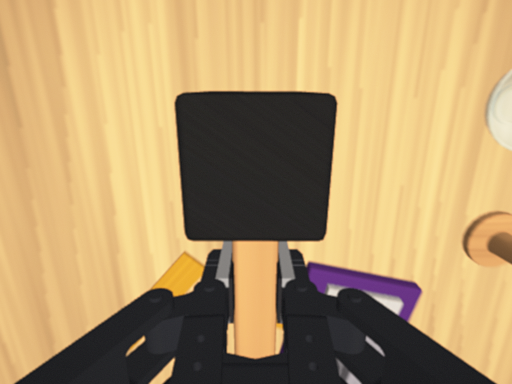

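The head is level and square in the grip, with its top face at rows 93–240 and columns 176–337. Next I carry it over and turn it.

```bash
python3 - <<'E'
from h import *
z=st()[0]["eef_pos"][2]+.0473
for p in((176,93),(336,93),(186,240),(327,240)): print((ray("wrist",p,z)-st()[0]["eef_pos"]).round(4))
E
```

```text
[-0.0225  0.0815  0.0473]
[0.0245 0.0811 0.0473]
[-0.0234  0.0335  0.0473]
[0.0251 0.0329 0.0473]
```

>>> {"fn": "send_rows", "kwargs": {"slide": [[-12, 4, 0], [-24, 8, 0], [-36, 12, 0], [-48, 16, 0], [-60, 21, 0], [-72, 25, 0], [-84, 29, 0], [-90, 31, 0]], "roll": [7, 14, 21, 28, 35, 42, 49, 56], "claw": [0, 0, 0, 0, 0, 0, 0, 0]}}

```text
t: 11.88
eef_pos: [0.5292, -0.0582, 0.1857]
tool_rot: [-0.0, 0.959, 0.285, -0.001]
contact_force: [-1.1, -0.2, -3.3]
gripper_width: 0.213
grasp_force: 107.8
```

```bash
python3 - <<'E'
from h import *
delta((.561,-.147,.19),-103)
E
```

```text
t 11.88 pos [ 0.5292 -0.0582  0.1857] yawY -56.9 shift [-21.8  91.8  -4.4] roll 46.1 q [ 0.34  0.33 -0.42  1.92  0.17  0.93 -1.16]
```

>>> {"fn": "send_rows", "kwargs": {"slide": [[-4, 15, -2], [-8, 30, -4], [-12, 45, -4], [-17, 60, -4], [-21, 75, -4], [-25, 91, -4], [-25, 91, -4], [-25, 91, -4]], "roll": [7, 14, 21, 28, 35, 42, 46, 46], "claw": [0, 0, 0, 0, 0, 0, 0, 0]}}

```text
t: 12.55
eef_pos: [0.5583, -0.147, 0.1895]
tool_rot: [-0.0, 0.994, -0.111, -0.001]
contact_force: [-1.1, 0.7, -3.2]
gripper_width: 0.213
grasp_force: 107.9
```

```bash
python3 - <<'E'
from h import *
delta((.558,-.148,.12),-103)
im=np.hstack([bot.read_camera("top")[140:260,260:420],bot.read_camera("scene")[100:220,120:280]])
cv2.imwrite("pics/s6.png",cv2.resize(im,None,fx=2.5,fy=2.5,interpolation=2)[:,:,::-1])
E
```

```text
t 12.55 pos [ 0.5583 -0.147   0.1895] yawY -102.7 shift [ 0.1  1.1 69.5] roll 0.3 q [ 0.33  0.37 -0.23  1.82  0.1   0.96 -1.73]
```

View pics/s6.png

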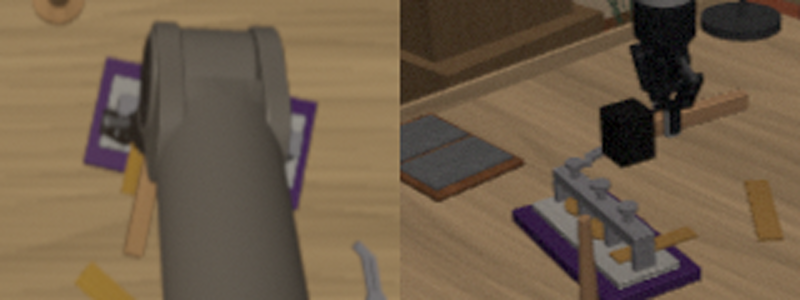

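>>> {"fn": "send_rows", "kwargs": {"slide": [[0, 1, 20], [0, 1, 40], [0, 1, 55], [0, 1, 62], [0, 1, 66], [0, 1, 70], [0, 1, 73], [0, 1, 75]], "roll": [0, 0, 0, 0, 0, 0, 0, 0], "claw": [0, 0, 0, 0, 0, 0, 0, 0], "force": 120}}

```text
t: 13.32
eef_pos: [0.5594, -0.1468, 0.1165]
tool_rot: [-0.0, 0.994, -0.109, 0.0]
contact_force: [-2.0, 1.5, 2.0]
gripper_width: 0.21
grasp_force: 118.6
```

>>> {"fn": "send_rows", "kwargs": {"slide": [[0, 0, 2], [0, 0, 4], [0, 0, 6], [0, 0, 8], [0, 0, 9], [0, 0, 10], [0, 0, 10], [0, 0, 10]], "roll": [0, 0, 0, 0, 0, 0, 0, 0], "claw": [0, 0, 0, 0, 0, 0, 0, 0]}}

```text
t: 13.98
eef_pos: [0.5594, -0.147, 0.1067]
tool_rot: [-0.0, 0.994, -0.109, 0.0]
contact_force: [-5.0, 3.5, 8.4]
gripper_width: 0.21
grasp_force: 120.1
```

>>> {"fn": "send_rows", "kwargs": {"slide": [[0, 0, 1], [0, 0, 2], [0, 0, 3], [0, 0, 4], [0, 0, 5], [0, 0, 5], [0, 0, 5], [0, 0, 5]], "roll": [0, 0, 0, 0, 0, 0, 0, 0], "claw": [0, 0, 0, 0, 0, 0, 0, 0]}}

```text
t: 14.65
eef_pos: [0.5591, -0.1473, 0.1045]
tool_rot: [0.0, 0.994, -0.109, 0.001]
contact_force: [-17.1, 5.6, 33.1]
gripper_width: 0.21
grasp_force: 124.1
```

The force rose to 33 N, so the punch is on its stop. I lift off and move to the bare table.

>>> {"fn": "send_rows", "kwargs": {"slide": [[0, 0, -8], [0, 0, -20], [0, 0, -40], [0, 0, -60], [0, 0, -80], [0, 0, -90], [0, 0, -90], [0, 0, -90]], "roll": [0, 0, 0, 0, 0, 0, 0, 0], "claw": [0, 0, 0, 0, 0, 0, 0, 0]}}

```text
t: 15.32
eef_pos: [0.5589, -0.1477, 0.1905]
tool_rot: [0.0, 0.994, -0.109, 0.0]
contact_force: [0.3, 0.1, -3.5]
gripper_width: 0.212
grasp_force: 118.8
```

```bash
python3 - <<'E'
from h import *
delta((.48,.07,.19),None);delta((.48,.07,.0175),None)
E
```

```text
t 15.32 pos [ 0.5589 -0.1477  0.1905] yawY -102.5 shift [-124.3 -195.4    0.4] roll None q [ 0.33  0.37 -0.23  1.82  0.1   0.96 -1.73]
t 15.32 pos [ 0.5589 -0.1477  0.1905] yawY -102.5 shift [-124.3 -195.4  172.9] roll None q [ 0.33  0.37 -0.23  1.82  0.1   0.96 -1.73]
```

>>> {"fn": "send_rows", "kwargs": {"slide": [[-18, -28, 0], [-36, -56, 0], [-54, -85, 0], [-72, -113, 0], [-90, -141, 0], [-107, -168, 0], [-124, -195, 0], [-124, -195, 0]], "roll": [0, 0, 0, 0, 0, 0, 0, 0], "claw": [0, 0, 0, 0, 0, 0, 0, 0]}}

```text
t: 15.98
eef_pos: [0.4769, 0.0765, 0.1895]
tool_rot: [-0.001, 0.995, -0.105, -0.002]
contact_force: [0.9, -0.1, -3.2]
gripper_width: 0.216
grasp_force: 118.8
```

>>> {"fn": "send_rows", "kwargs": {"slide": [[0, 0, 25], [0, 0, 60], [0, 0, 95], [0, 0, 125], [0, 0, 145], [0, 0, 158], [0, 0, 163], [0, 0, 163]], "roll": [0, 0, 0, 0, 0, 0, 0, 0], "claw": [0, 0, 0, 0, 0, 0, 0, 0]}}

```text
t: 16.65
eef_pos: [0.4786, 0.0695, 0.0259]
tool_rot: [0.001, 0.994, -0.109, -0.002]
contact_force: [0.4, 0.4, -3.5]
gripper_width: 0.213
grasp_force: 118.9
```

```bash
python3 - <<'E'
from h import *
delta((.48,.07,.0175),None)
im=np.hstack([bot.read_camera("top")[140:260,260:420],bot.read_camera("scene")[80:200,200:360]])
cv2.imwrite("pics/s7.png",cv2.resize(im,None,fx=2.5,fy=2.5,interpolation=2)[:,:,::-1])
E
```

```text
t 16.65 pos [0.4786 0.0695 0.0259] yawY -102.5 shift [ 1.3 -0.8  8.3] roll None q [-0.04  0.5  -0.28  2.14  0.26  0.54 -2.3 ]
```

View pics/s7.png

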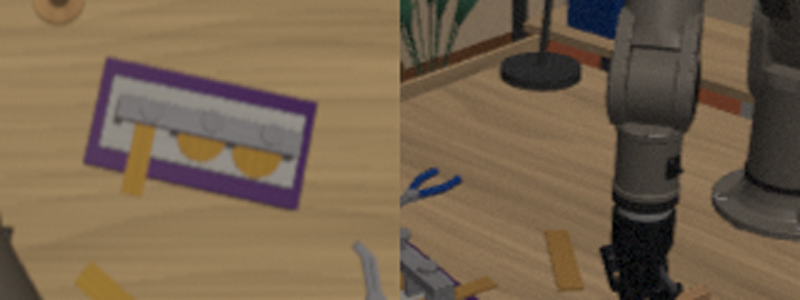

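The stand, strip and discs are unmoved. I lower, release and retreat.

>>> {"fn": "send_rows", "kwargs": {"slide": [[0, 0, 4], [0, 0, 7], [0, 0, 9], [0, 0, 9], [0, 0, 9], [0, 0, 9], [0, 0, 9], [0, 0, 9]], "roll": [0, 0, 0, 0, 0, 0, 0, 0], "claw": [0, 0, 0, 0, 0.2, 0.3, 0.5, 0.7], "force": 20}}

```text
t: 17.42
eef_pos: [0.4808, 0.0701, 0.0193]
tool_rot: [-0.0, 0.994, -0.109, 0.001]
contact_force: [-0.7, -0.4, -0.1]
gripper_width: 0.57
grasp_force: 0.0
```

>>> {"fn": "send_rows", "kwargs": {"slide": [[0, 0, 0], [0, 0, 0], [0, 0, -10], [0, 0, -40], [0, 0, -80], [0, 0, -120], [0, 0, -160], [0, 0, -200]], "roll": [0, 0, 0, 0, 0, 0, 0, 0], "claw": [0.7, 0.7, 0.7, 0.7, 0.7, 0.7, 0.7, 0.7]}}

```text
t: 18.08
eef_pos: [0.4795, 0.07, 0.2216]
tool_rot: [-0.0, 0.994, -0.109, 0.0]
contact_force: [1.1, -1.3, -0.5]
gripper_width: 0.701
grasp_force: 0.0
```

>>> {"fn": "send_rows", "kwargs": {"slide": [[0, 0, 0], [0, 0, 0], [0, 0, 0], [0, 0, 0], [0, 0, 0], [0, 0, 0], [0, 0, 0], [0, 0, 0]], "roll": [0, 0, 0, 0, 0, 0, 0, 0], "claw": [0.7, 0.7, 0.7, 0.7, 0.7, 0.7, 0.7, 0.7]}}

```text
t: 18.75
eef_pos: [0.4799, 0.0699, 0.2182]
tool_rot: [0.0, 0.994, -0.109, -0.001]
contact_force: [0.6, 0.6, 0.4]
gripper_width: 0.698
grasp_force: 0.0
```

```bash
python3 - <<'E'
from h import *
s=bot.read_camera("scene")
a=cv2.resize(s[130:250,140:340],(800,480),interpolation=2)
cv2.imwrite("pics/s8.png",a[:,:,::-1])
for i,(x,y) in enumerate([(0,.07),(0,0),(0,-.07)]):
    c,sn=np.cos(np.radians(-13)),np.sin(np.radians(-13));p=np.array([.597+c*x-sn*y,-.2275+sn*x+c*y])
    print([((proj("scene",(*p,z))-[140,130])*4).round(0) for z in(.104,.09,.08)])
E
```

```text
[array([283., 205.]), array([284., 220.]), array([284., 231.])]
[array([239., 169.]), array([240., 184.]), array([241., 194.])]
[array([198., 135.]), array([199., 150.]), array([200., 160.])]
```

View pics/s8.png

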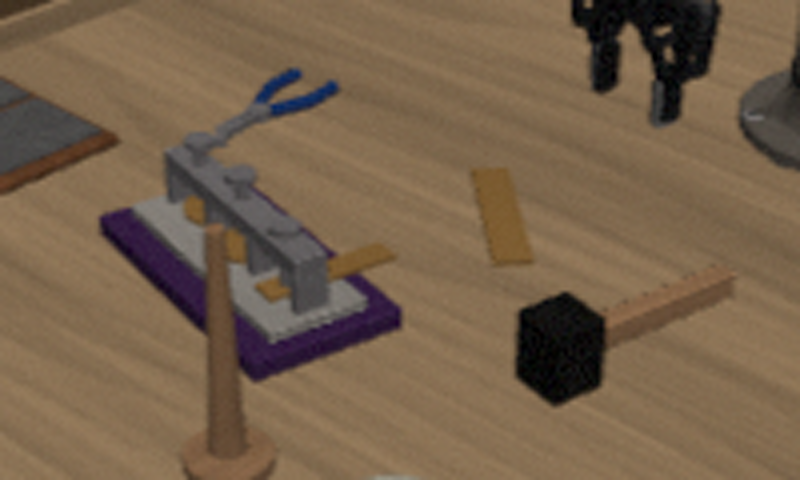

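The left punch is down, with its head at (286,226) just above the bridge. The other two are up, at (240,175) and (198,140). The mallet lies level on bare table.

```bash
python3 -c "
from station import bot
print(bot.hand_in())"
```

```text
the job is handed in; nothing more can be done
None
```

The job is handed in at about 19 s; no verdict came back, but the last picture showed the left punch (over the strip) down, the other two up, the mallet lying released on bare table, and nothing else visibly moved.

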